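# Proof-load a mounted sample on the hand-lever tester and hold the load

### The job

A mounted sample stands ready under the ram of the hand-lever load tester, but the dial still shows the peak of the last test. While the safety catch is still on, turn the black knob on the dial anticlockwise until the peak hand is fully back at its zero stop; then flip the steel safety catch on the left of the head fully back, away from you, and only then pull the lever by its black grip towards you and down to its stop, so that the ram presses the sample and the dial shows this test's peak. Finish while holding the grip with the lever at its stop and the load on (the lever springs back if let go), and leave the sample and everything around the tester where it is.

Things in the scene. Friction and masses are not known exactly. Their poses are not given: they have to be found in the camera images.
- tester: hand-lever load tester, fixed to the table: grey cast base 266 mm long and 130 mm wide, column behind, head 68 mm wide with its top at 205 mm, round dial (85 mm across) in front, centre at x = -128 mm, y = 0. Origin on the table below the ram's axis; +x to the tester's back (away from its operator), +y to the operator's left, z up. The lever's shaft lies along y at x = +30 mm, z = 168 mm
- peak_knob (a point): centre of the top face of the round knurled black knob in the middle of the dial: 24 mm across, 19 mm high, 4 mm clear of the glass below; glass and bezel are flat out to 42 mm from the axis. The dial lies face up: the knob's axis is upright. The point turns with the knob
- peak_hand (a joint): angle of the knob and the thin peak hand with the round spot fixed to it (a white line on the knob's top points along the hand), rad: 0 at the zero stop, growing clockwise seen from above; starts at 1.05 to 1.4. Light friction (0.012 N m); stays where it is left. The plain broader load hand below it pushes it up the scale as the load grows
- catch_tab (a point): middle of the top edge of the catch's upright steel thumb tab, on the left of the head: it stands out to the left: 40 mm wide (y) from the hook outwards, 6 mm thick (x), 20 mm high, top edge 32 mm above the head's top. It turns about a level pin along the tester's y, 49 mm straight below this point when the catch is on; axes then as the tester's
- catch (a joint): angle of the catch, rad: 0 on (its hook lies in front of a tooth on the lever's collar; the lever moves no more than about 0.1 rad), 0.8 flipped fully back to its stop; as it grows the tab goes to the tester's +x and down. Friction 0.06 N m, about 1.5 N at the tab; it stays where it is left
- lever_grip (a point): middle of the black handgrip on the end of the hand lever, at the right of the head: a round grip 24 mm thick and 56 mm long in line with the 12 mm steel rod; this point is 130 mm from the shaft's axis, at y = -63 mm of the tester. At lever 0 it is 129 mm above and 19 mm in front of (-x) the shaft; at the front stop 28 mm above and 127 mm in front
- load_lever (a joint): angle of the lever, rad: 0 up at its back stop, growing as the grip comes to the tester's -x and down, 1.2 at its front stop. A return spring (0.15 N m at 0, 0.45 N m at the stop) brings it back when let go; with the load on, the grip needs about 8 N to hold at the stop. It lowers the ram 16.5 mm per rad
- lever_arm: the whole hand lever (rod, grip, hub and the toothed collar on the left of the head); origin on the shaft's axis in the middle of the head, axes as the tester's when the lever is at 0
- ram: round steel foot of the ram, 28 mm across; origin at the middle of its underside, 12 mm above the sample at the start. It moves only up and down with the lever
- platen: round steel platen 60 mm across on a stiff spring (about 4 N/mm) that drives the dial; origin at the middle of its top face, 50 mm above the table at the start; it sinks 7 to 8 mm under the full load
- sample: the mounted sample on the platen: black resin disc 30 mm across and 19 mm high; origin at the middle of its underside
- loupe: bystander: black eye loupe 37 mm across, 33 mm high; origin under its centre
- sample_wide: bystander: mounted sample, disc 32 mm across, 21 mm high; origin under its centre
- sample_small: bystander: mounted sample, disc 26 mm across, 16 mm high; origin under its centre
- tweezers: bystander: tweezers 128 mm long (y), lying; origin under the middle
- objective_can: bystander: black and white objective can 44 mm across, 63 mm high; origin under its centre
- notebook: bystander: notebook 148 x 109 x 16 mm; origin under its centre
- pen: bystander: pen 145 mm long (y), lying on the notebook; origin under the middle

How it is judged:
By the outcome, as a careful person would: the job done as asked, in the order asked, and still so for the second after the job is handed in, while the arm keeps its last pose, push and grip.
It also fails if it takes over 54 s, if anything falls off the work surface, if the arm or the gripper's body presses on something with over 40 N, if the wrist force passes 120 N, or if a joint passes its speed limit or range.

### The arm

A 7-joint arm with a two-finger parallel gripper is mounted at the origin on a cart in front of the work surface, level with it; the furniture and walls round the work are solid. World frame = base frame: x ahead of the robot, y to its left, z up, the work surface at z = 0. Lengths are in m, angles in rad, forces in N, time in s.
With the tool pointing down it reaches from about 0.425 to 1.025 m from the base axis. Payload 3.6 kg.
Tool frame: the origin (TCP) lies between the finger pads; the fingertips stand 11 mm ahead of it and the grasp point (between the pads) lies 8 mm behind it (arm.nose_length is the distance from the TCP to the fingertips, in m); z points along the fingers, y is the line along which they close (so a half turn about z gives the same grasp; the last joint's range is limited). The gripper opens to 85 mm and grips with 20 to 120 N. Pads are 22 mm wide; open, the fingers measure 114 mm over their backs; the gripper's body (76 mm by 85 mm) begins 54 mm behind the grasp point. The pads swing forward as they close: fully open they stand 13 mm farther back than shut.
Start: joints at [-1.329, 0.591, 0.048, 1.609, -0.033, 0.943, -0.034], TCP at [0.239, 0.685, 0.219] pointing down, gripper open.
Joint ranges: [-2.69, 2.69], [-0.47, 2.24], [-1.27, 1.36], [0.19, 2.51], [-1.53, 4.68], [0.08, 2.07], [-3.09, 3.09]. Speed limits (rad/s): [2.57, 2.57, 3.14, 3.14, 3.14, 3.14, 3.14].

### API

Orientations are given as a rotation vector (axis times angle).
In Python, from cell import readout, vision, arm gives the robot as it stands.
- The arm moves only by the tool move_arm, never from a script. Its argument "increments" is a list of rows, each a list of 6 numbers: the shift along the tool's x, y, z normalised to -1 to 1, where 1 is 0.04 m, then the turn, a rotation vector about the tool's x, y, z normalised to -1 to 1, where 1 is 0.15 rad. In form: [[dx, dy, dz, ax, ay, az], ...]. A call has 1 to 8 rows; each row shifts and turns the commanded pose from where the row before left it, along the tool's axes as they then stand; what a row does not reach is not made up. A row lasts 1/8 s, in which the tool goes at most 62.5 mm and 10.7 degrees, less where a joint would pass 70% of its speed; a pose out of reach is approached as far as the arm can. A call with a number of a shift or a turn outside -1 to 1 is refused whole. A call with a gripper value outside its range is refused whole. "jaw" is the opening, from -1 (shut) to 1 (fully open), set as the call begins (left out, the last holds). The fingers move at their own pace and stop on an object; "squeeze" is the grip in N (left out, the last holds). Time passes only in rows, so rows that do not move let the fingers close. It gives the time, the measured TCP pose, the force, the opening and the grip force at its end, in the units of the state.
- readout.get_obs(): the state, without advancing time (a new reading comes with each control period).
- vision.capture(name): name is "scene" or "top" or "wrist"; returns the picture (400x640x3 uint8, red, green, blue); there is no depth.
- vision.camera_model(name): a dict with "mtx" (3x3 intrinsics, pixels), "R" (3x3) and "t" (3): a world point X has camera coordinates R X + t. Camera axes: x right, y down, z forward; pixel columns grow to the right and rows downward; lengths in m; the calibration is good to about 2 mm. A picture is of the moment at which its call begins: read the wrist's pose just before it. camera_model takes no time and is no camera call; for the wrist camera it gives the pose at the moment of the call.
- arm.hand_in(): hands the job in; it is judged then, once.
The state is a dict: "time": time; "joint_positions": joint angles; "dq": joint speeds; "joint_torque": joint torques, N m; "tcp_pos": TCP position; "eef_rot": TCP orientation; "contact_force": force on the tool from outside, world axes, zero at the start; "moment": the same for the moment, N m; "grip_width": finger opening in m; "gripper_force": force on a finger pad.
Only numpy, scipy, OpenCV 4.12 (cv2) and the standard library are available. Lean on these libraries where they do the work, as an engineer would, in place of code of your own. Each camera call takes 0.05 s, during which the arm holds its last target. There are 200 camera calls.

## Working session

There is one attempt and no reset: what is moved stays moved. The work goes in short steps, Python scripts to look and compute and a tool call to move; the robot and the scene stay as the last step left them, time stands still between calls to the robot, and variables do not carry over. Pictures are saved under pics/ and viewed, at most 10 in all, crops included, and the job is handed in when it is done.

Besides the shell and the picture viewer there is one more tool, called after ">>>" as name([rows], argument=value, ...), one row to a line, values as JSON. move_arm: Moves the arm, as the interface text tells. Scaled input: -1 to 1 covers 0.04 m each way for a shift and 0.15 rad each way for a turn. Its arguments: {"type":"object","properties":{"increments":{"type":"array","items":{"type":"array","items":{"type":"number"}}},"jaw":{"type":"number"},"squeeze":{"type":"number"}},"required":["increments"]}

```bash
ls; mkdir -p pics
python3 - <<'E'
from cell import readout, vision, arm
import cv2,numpy as np
o=readout.get_obs(); print({k:np.round(v,3) for k,v in o.items()}, arm.nose_length)
for n in ["scene","top"]:
    im=vision.capture(n); cv2.imwrite(f"pics/{n}0.png",im[:,:,::-1])
    m=vision.camera_model(n); print(n,np.round(m["mtx"],1).tolist(),np.round(m["R"],4).tolist(),np.round(m["t"],4).tolist())
E
```

```text
pics
{'time': np.float64(0.0), 'joint_positions': array([-1.328,  0.592,  0.048,  1.61 , -0.033,  0.943, -0.034]), 'dq': array([ 0.001, -0.001,  0.001,  0.001,  0.001,  0.   , -0.   ]), 'joint_torque': array([-0.0000e+00, -5.4869e+01,  1.5460e+00, -1.9812e+01,  9.0000e-03,
        9.0000e-03,  0.0000e+00]), 'tcp_pos': array([0.239, 0.684, 0.218]), 'eef_rot': array([-0.525, -3.097,  0.004]), 'contact_force': array([-0.307,  0.473, -0.338]), 'moment': array([-0.015, -0.006,  0.027]), 'gripper_force': np.float64(0.0), 'grip_width': np.float64(0.085)} 0.011
scene [[435.0, 0.0, 314.7], [0.0, 435.0, 209.5], [0.0, 0.0, 1.0]] [[0.4784, -0.878, -0.0142], [-0.5461, -0.2848, -0.7878], [0.6877, 0.3847, -0.6158]] [-0.5227, 0.3836, 0.8487]
top [[491.0, 0.0, 318.6], [0.0, 491.0, 201.3], [0.0, 0.0, 1.0]] [[0.0055, -0.9999, -0.0152], [-0.9976, -0.0044, -0.0686], [0.0685, 0.0156, -0.9975]] [-0.2494, 0.5875, 1.4653]
```

View pics/scene0.png

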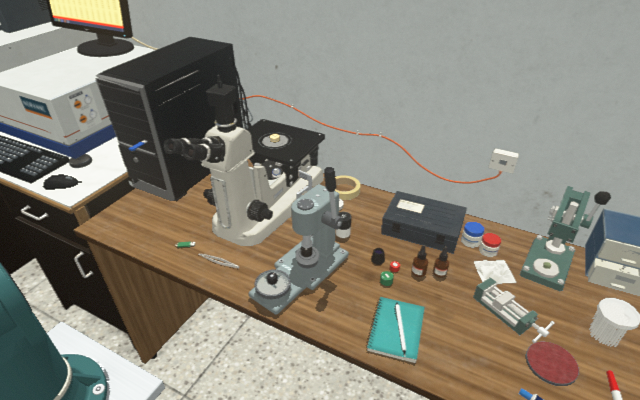

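View pics/top0.png

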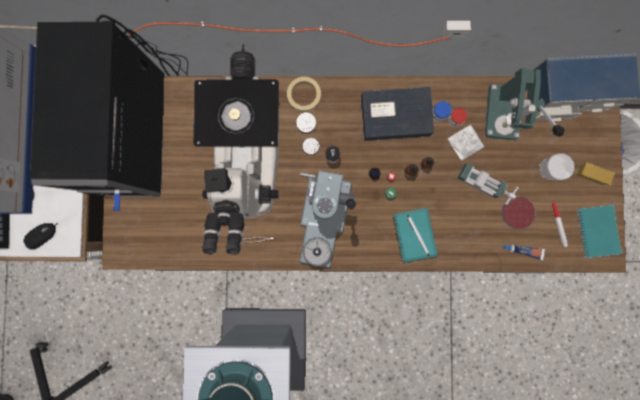

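The scene view shows the tester at about (310,235), with its dial at (272,285). In the top view the dial is near (317,250) and the head near (326,195). The yaw is small, with the tester's back turned a little to the right.

Run:
```python
import cv2,numpy as np
a=cv2.imread("pics/top0.png")[165:275,280:370]; b=cv2.imread("pics/scene0.png")[160:315,240:360]
a=cv2.resize(a,None,fx=5,fy=5,interpolation=cv2.INTER_CUBIC)
b=cv2.resize(b,None,fx=550/155,fy=550/155,interpolation=cv2.INTER_CUBIC)
c=np.zeros((550,a.shape[1]+b.shape[1],3),np.uint8); c[:,:a.shape[1]]=a; c[:b.shape[0],a.shape[1]:]=b[:550]
print(a.shape,b.shape)
cv2.imwrite("pics/crop0.png",c[:, :800] if c.shape[1]<=800 else cv2.resize(c,None,fx=800/c.shape[1],fy=800/c.shape[1])); print(c.shape)
```

```text
(550, 450, 3) (550, 426, 3)
(550, 876, 3)
```

View pics/crop0.png

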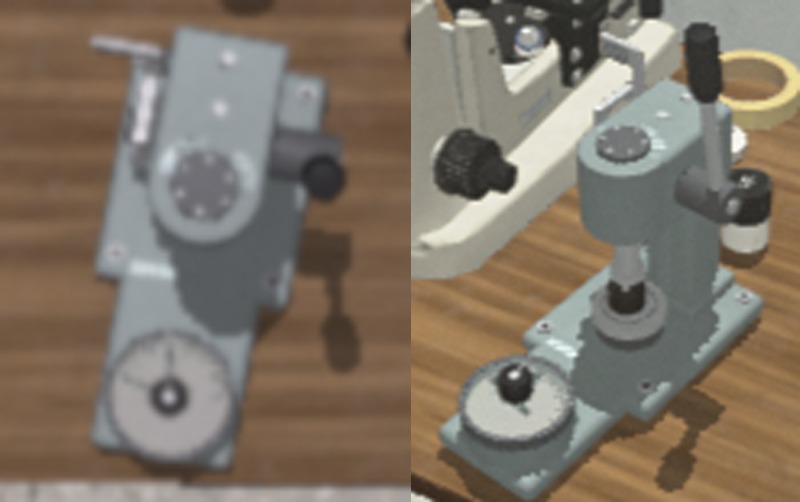

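The crop shows, in full-image pixels:

| Feature | Top | Scene |
|---|---|---|
| Knob | (317.0,251.7) | (272,276) |
| Ram cap | (324.7,205.5) | (305,204) |
| Tab top edge | (308,175) | about (306,174) |
| Grip | end at (350.5,203.3) | middle at (331,180) |

Next I'll fit the tester pose to these.

```bash
cat > h.py <<'E'
import numpy as np
from scipy.optimize import least_squares
from scipy.spatial.transform import Rotation as Ro
from cell import readout, vision, arm
def proj(m,X):
    c=m["R"]@X+m["t"]; p=m["mtx"]@c; return p[:2]/p[2]
def W(p,X):
    c,s=np.cos(p[2]),np.sin(p[2]); return np.array([p[0]+c*X[0]-s*X[1],p[1]+s*X[0]+c*X[1],X[2]])
E
python3 - <<'E'
from h import *
M={n:vision.camera_model(n) for n in("top","scene")}
g=np.array([-19,0,129.])/130.4
def pts(q): # q: x y yaw zk, tabx, taby
    gt=np.array([.030,-.063,.168])+np.array([-.019,0,.129])
    ge=gt+.028*g
    return [("top",[-.128,0,q[3]],(317,251.7)),("scene",[-.128,0,q[3]],(272.1,275.7)),
     ("top",[0,0,.209],(324.7,205.5)),("scene",[0,0,.209],(305.1,204.1)),
     ("top",ge,(350.5,203.3)),("scene",gt,(331,179.8)),
     ("top",[q[4],q[5],.237],(307.8,175.3)),("scene",[q[4],q[5],.237],(305.7,174.2))]
def f(q): return np.concatenate([proj(M[n],W(q,X))-p for n,X,p in pts(q)])
r=least_squares(f,[.7,-.25,0,.09,.04,.05]); print(np.round(r.x,4)); print(np.round(r.fun.reshape(-1,2),1))
q=r.x
for nm,X in [("knob",[-.128,0,q[3]]),("tab",[q[4],q[5],.237]),("grip0",[.011,-.063,.297]),("gripend",[-.097,-.063,.196])]: 
    w=W(q,X);print(nm,np.round(w,4),np.hypot(*w[:2]).round(3))
E
```

```text
[ 0.5652 -0.2658 -0.1672  0.076   0.0668  0.0539]
[[ 0.3  0.1]
 [-0.  -0. ]
 [ 0.1 -0.2]
 [ 0.2 -0.7]
 [ 0.6  0.7]
 [-0.7 -0.9]
 [ 0.9  0.4]
 [-0.6 -1.3]]
knob [ 0.439  -0.2445  0.076 ] 0.503
tab [ 0.6401 -0.2238  0.237 ] 0.678
grip0 [ 0.5656 -0.3298  0.297 ] 0.655
gripend [ 0.4591 -0.3118  0.196 ] 0.555
```

The fit is good: residuals are under 1.3 px, tab y = 0.054 is as expected, and the yaw is −0.167. I'll raise the arm first to clear the microscope.

>>> move_arm([
  [0,0,-1,0,0,0],
  [0,0,-1,0,0,0],
  [0,0,-1,0,0,0],
  [0,0,-1,0,0,0],
  [0,0,-1,0,0,0],
  [0,0,-1,0,0,0],
  [0,0,-1,0,0,0],
], jaw=0.2)

```text
time: 0.98
tcp_pos: [0.2388, 0.6841, 0.4996]
eef_rot: [-0.525, -3.097, 0.002]
contact_force: [-0.3, 1.4, 0.0]
grip_width: 0.0512
gripper_force: 0.0
```

```bash
cat >> h.py <<'E'
Q=np.array([.5652,-.2658,-.1672])
def plan(targets,yaws=None,n=None):
    """rows from the measured pose through world targets [(x,y,z)], tool down, total world-z turn yaws[i] on each leg"""
    o=readout.get_obs(); p=o["tcp_pos"]; R=Ro.from_rotvec(o["eef_rot"])
    for i,t in enumerate(targets):
        t=np.array(t,float); dy=0 if yaws is None else yaws[i]
        m=max(1,int(np.ceil(max(np.abs(t-p).max()/.04*1.05,np.linalg.norm(t-p)/.045,abs(dy)/.145))))
        rows=[]; st=(t-p)/m
        for k in range(m):
            s=R.inv().apply(st)/.04; rows.append([round(float(v),2) for v in s]+[0,0,round(-dy/m/.15,2)])
            R=Ro.from_euler("z",dy/m)*R
        p=t; print("leg",i,m,rows)
def st():
    o=readout.get_obs(); print("t",round(float(o["time"]),2),"q",np.round(o["joint_positions"],2),"p",np.round(o["tcp_pos"],4),"R",np.round(Ro.from_rotvec(o["eef_rot"]).as_matrix(),3).tolist(),"F",np.round(o["contact_force"],1),"M",np.round(o["moment"],2),"w",round(float(o["grip_width"]),4),"g",round(float(o["gripper_force"]),1))
E
python3 - <<'E'
from h import *
st()
M={n:vision.camera_model(n) for n in("top","scene")}
for nm,a,b in [("camtop",(242,55),(221,85)),("cam2",(217,180),(221,90)),("eyeL",(212,248),(172,147)),("eyeR",(235,248),(205,155)),("stageR",(278,145),(290,168)),("focus",(276,193),(262,212)),("pc",(160,193),(147,85))]:
    f=lambda X:np.r_[proj(M["top"],X)-a,proj(M["scene"],X)-b]
    r=least_squares(f,[.6,-.1,.2]); print(nm,np.round(r.x,3),round(2*r.cost,1))
plan([(.36,.35,.5),(.34,0,.5),(.42,-.235,.45),(.439,-.2445,.2)],[-.7,-.8,-1.0,0])
E
```

```text
t 0.97 q [-1.34  0.43  0.07  1.23 -0.03  1.48 -0.04] p [0.2388 0.6841 0.4996] R [[-0.944, 0.329, -0.0], [0.329, 0.944, -0.001], [-0.0, -0.001, -1.0]] F [-0.3  1.4  0. ] M [ 0.04 -0.03  0.01] w 0.0512 g 0.0
camtop [0.863 0.016 0.343] 4027.5
cam2 [ 0.607 -0.028  0.423] 0.1
eyeL [ 0.454 -0.001  0.345] 1.0
eyeR [ 0.465 -0.065  0.337] 66.4
stageR [ 0.728 -0.132  0.175] 11.5
focus [ 0.601 -0.119  0.106] 17.3
pc [0.559 0.115 0.427] 298.2
leg 0 9 [[-0.62, -0.77, 0.0, 0, 0, 0.52], [-0.68, -0.71, -0.0, 0, 0, 0.52], [-0.73, -0.66, -0.0, 0, 0, 0.52], [-0.78, -0.6, -0.0, 0, 0, 0.52], [-0.83, -0.54, -0.0, 0, 0, 0.52], [-0.87, -0.47, -0.0, 0, 0, 0.52], [-0.9, -0.4, -0.0, 0, 0, 0.52], [-0.93, -0.33, -0.0, 0, 0, 0.52], [-0.95, -0.26, -0.0, 0, 0, 0.52]]
leg 1 10 [[-0.73, -0.49, 0.0, 0, 0, 0.53], [-0.76, -0.43, 0.0, 0, 0, 0.53], [-0.8, -0.37, 0.0, 0, 0, 0.53], [-0.82, -0.3, 0.0, 0, 0, 0.53], [-0.84, -0.24, 0.0, 0, 0, 0.53], [-0.86, -0.17, 0.0, 0, 0, 0.53], [-0.87, -0.1, 0.0, 0, 0, 0.53], [-0.88, -0.03, 0.0, 0, 0, 0.53], [-0.88, 0.04, 0.0, 0, 0, 0.53], [-0.87, 0.11, -0.0, 0, 0, 0.53]]
leg 2 7 [[-0.74, 0.5, 0.18, 0, 0, 0.95], [-0.66, 0.6, 0.18, 0, 0, 0.95], [-0.57, 0.68, 0.18, 0, 0, 0.95], [-0.46, 0.76, 0.18, 0, 0, 0.95], [-0.35, 0.81, 0.18, 0, 0, 0.95], [-0.23, 0.86, 0.18, 0, 0, 0.95], [-0.11, 0.88, 0.18, 0, 0, 0.95]]
leg 3 7 [[0.05, 0.05, 0.89, 0, 0, 0.0], [0.05, 0.05, 0.89, 0, 0, 0.0], [0.05, 0.05, 0.89, 0, 0, 0.0], [0.05, 0.05, 0.89, 0, 0, 0.0], [0.05, 0.05, 0.89, 0, 0, 0.0], [0.05, 0.05, 0.89, 0, 0, 0.0], [0.05, 0.05, 0.89, 0, 0, 0.0]]
```

The microscope top is about 0.43 m and the eyepieces about 0.34 m, so z = 0.5 in front of it is clear.

>>> move_arm([
  [-0.62,-0.77,0,0,0,0.52],
  [-0.68,-0.71,0,0,0,0.52],
  [-0.73,-0.66,0,0,0,0.52],
  [-0.78,-0.6,0,0,0,0.52],
  [-0.83,-0.54,0,0,0,0.52],
  [-0.87,-0.47,0,0,0,0.52],
  [-0.9,-0.4,0,0,0,0.52],
  [-0.93,-0.33,0,0,0,0.52],
])

```text
time: 1.98
tcp_pos: [0.3465, 0.3859, 0.4986]
eef_rot: [-1.455, -2.784, 0.001]
contact_force: [0.1, 0.9, -0.1]
grip_width: 0.0516
gripper_force: 0.0
```

Run:
```python
from h import *
st()
plan([(.36,0,.5),(.42,-.235,.45),(.435,-.2445,.25)],[-.85,-1.0,0])
```

```text
t 1.98 q [-1.16  0.1   0.26  1.69 -0.03  1.36 -0.29] p [0.3465 0.3859 0.4986] R [[-0.571, 0.821, -0.0], [0.821, 0.571, -0.001], [-0.0, -0.001, -1.0]] F [ 0.1  0.9 -0.1] M [ 0.   -0.11  0.01] w 0.0516 g 0.0
leg 0 11 [[-0.74, -0.48, -0.0, 0, 0, 0.52], [-0.77, -0.42, -0.0, 0, 0, 0.52], [-0.8, -0.36, -0.0, 0, 0, 0.52], [-0.83, -0.29, -0.0, 0, 0, 0.52], [-0.85, -0.23, -0.0, 0, 0, 0.52], [-0.86, -0.16, -0.0, 0, 0, 0.52], [-0.87, -0.1, -0.0, 0, 0, 0.52], [-0.88, -0.03, -0.0, 0, 0, 0.52], [-0.88, 0.04, -0.0, 0, 0, 0.52], [-0.87, 0.11, -0.0, 0, 0, 0.52], [-0.86, 0.17, -0.0, 0, 0, 0.52]]
leg 1 7 [[-0.76, 0.41, 0.18, 0, 0, 0.95], [-0.7, 0.51, 0.18, 0, 0, 0.95], [-0.62, 0.61, 0.18, 0, 0, 0.95], [-0.52, 0.69, 0.18, 0, 0, 0.95], [-0.42, 0.76, 0.18, 0, 0, 0.95], [-0.31, 0.81, 0.18, 0, 0, 0.95], [-0.19, 0.85, 0.18, 0, 0, 0.95]]
leg 2 6 [[0.05, 0.06, 0.83, 0, 0, 0.0], [0.05, 0.06, 0.83, 0, 0, 0.0], [0.05, 0.06, 0.83, 0, 0, 0.0], [0.05, 0.06, 0.83, 0, 0, 0.0], [0.05, 0.06, 0.83, 0, 0, 0.0], [0.05, 0.06, 0.83, 0, 0, 0.0]]
```

>>> move_arm([
  [-0.74,-0.48,0,0,0,0.52],
  [-0.77,-0.42,0,0,0,0.52],
  [-0.8,-0.36,0,0,0,0.52],
  [-0.83,-0.29,0,0,0,0.52],
  [-0.85,-0.23,0,0,0,0.52],
  [-0.86,-0.16,0,0,0,0.52],
  [-0.87,-0.1,0,0,0,0.52],
  [-0.88,-0.03,0,0,0,0.52],
])

```text
time: 2.98
tcp_pos: [0.3558, 0.1044, 0.499]
eef_rot: [2.241, 2.201, 0.0]
contact_force: [0.5, -0.3, 0.1]
grip_width: 0.0513
gripper_force: 0.0
```

Run:
```python
from h import *
st()
plan([(.40,-.18,.5),(.435,-.2445,.25)],[-1.2,0])
```

```text
t 2.98 q [-0.95 -0.19  0.44  1.92  0.08  1.39 -0.55] p [0.3558 0.1044 0.499 ] R [[0.018, 1.0, 0.0], [1.0, -0.018, 0.0], [0.0, 0.0, -1.0]] F [ 0.5 -0.3  0.1] M [ 0.01 -0.   -0.02] w 0.0513 g 0.0
leg 0 9 [[-0.79, 0.14, -0.0, 0, 0, 0.89], [-0.76, 0.24, -0.0, 0, 0, 0.89], [-0.72, 0.34, -0.0, 0, 0, 0.89], [-0.67, 0.43, -0.0, 0, 0, 0.89], [-0.61, 0.52, -0.0, 0, 0, 0.89], [-0.53, 0.59, -0.0, 0, 0, 0.89], [-0.45, 0.66, -0.0, 0, 0, 0.89], [-0.36, 0.71, -0.0, 0, 0, 0.89], [-0.26, 0.76, -0.0, 0, 0, 0.89]]
leg 1 7 [[0.04, 0.26, 0.89, 0, 0, 0.0], [0.04, 0.26, 0.89, 0, 0, 0.0], [0.04, 0.26, 0.89, 0, 0, 0.0], [0.04, 0.26, 0.89, 0, 0, 0.0], [0.04, 0.26, 0.89, 0, 0, 0.0], [0.04, 0.26, 0.89, 0, 0, 0.0], [0.04, 0.26, 0.89, 0, 0, 0.0]]
```

>>> move_arm([
  [-0.79,0.14,0,0,0,0.89],
  [-0.76,0.24,0,0,0,0.89],
  [-0.72,0.34,0,0,0,0.89],
  [-0.67,0.43,0,0,0,0.89],
  [-0.61,0.52,0,0,0,0.89],
  [-0.53,0.59,0,0,0,0.89],
  [-0.45,0.66,0,0,0,0.89],
  [-0.36,0.71,0,0,0,0.89],
])

```text
time: 3.98
tcp_pos: [0.3956, -0.1475, 0.4991]
eef_rot: [-3.05, -0.751, -0.001]
contact_force: [0.8, 1.6, -0.8]
grip_width: 0.0512
gripper_force: 0.0
```

Run:
```python
from h import *
import cv2
st()
print(np.round(vision.camera_model("wrist")["R"],3).tolist(),np.round(vision.camera_model("wrist")["t"],3))
plan([(.42,-.235,.3)],[0])
```

```text
t 3.98 q [-0.6  -0.12  0.76  1.86  0.09  1.37 -0.95] p [ 0.3956 -0.1475  0.4991] R [[0.886, 0.464, 0.0], [0.464, -0.886, 0.0], [0.0, -0.0, -1.0]] F [ 0.8  1.6 -0.8] M [0.04 0.01 0.02] w 0.0512 g 0.0
[[0.463, -0.886, -0.001], [-0.855, -0.447, 0.261], [-0.232, -0.12, -0.965]] [-0.313  0.167  0.723]
leg 0 6 [[-0.08, 0.37, 0.83, 0, 0, 0.0], [-0.08, 0.37, 0.83, 0, 0, 0.0], [-0.08, 0.37, 0.83, 0, 0, 0.0], [-0.08, 0.37, 0.83, 0, 0, 0.0], [-0.08, 0.37, 0.83, 0, 0, 0.0], [-0.08, 0.37, 0.83, 0, 0, 0.0]]
```

>>> move_arm([
  [-0.08,0.37,0.83,0,0,0],
  [-0.08,0.37,0.83,0,0,0],
  [-0.08,0.37,0.83,0,0,0],
  [-0.08,0.37,0.83,0,0,0],
  [-0.08,0.37,0.83,0,0,0],
  [-0.08,0.37,0.83,0,0,0],
  [0,0,0,0,0,0],
])

```text
time: 4.85
tcp_pos: [0.4188, -0.2335, 0.2981]
eef_rot: [-3.048, -0.754, 0.009]
contact_force: [0.5, -0.1, 0.2]
grip_width: 0.051
gripper_force: 0.0
```

Run:
```python
from h import *
import cv2
st()
m=vision.camera_model("wrist"); im=vision.capture("wrist")[:,:,::-1]; cv2.imwrite("pics/w1.png",im)
np.savez("w1.npz",**m)
k=proj(m,np.array([.439,-.2445,.076]));print("pred knob",k)
```

```text
t 4.85 q [-0.34  0.26  0.93  2.08 -0.26  0.92 -0.35] p [ 0.4188 -0.2335  0.2981] R [[0.885, 0.466, -0.006], [0.466, -0.885, 0.0], [-0.005, -0.003, -1.0]] F [ 0.5 -0.1  0.2] M [ 0.02 -0.03 -0.02] w 0.051 g 0.0
pred knob [332.69336544 161.72555772]
```

View pics/w1.png

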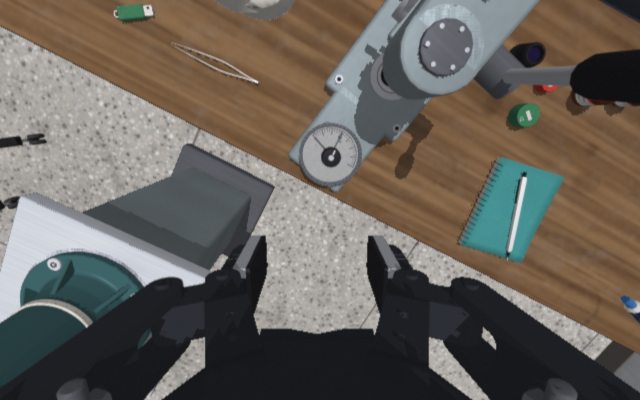

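The knob is near (331,156) and the ram cap near (446,46). The peak hand lies clockwise of the load hand. The prediction for the knob is about 6 px off, so I'll refit with this view.

Run:
```python
from h import *
import cv2
im=cv2.imread("pics/w1.png")
# dark knob blob inside the dial
c=im[110:200,285:375]; g=cv2.cvtColor(c,cv2.COLOR_BGR2GRAY)
n,l,s,ce=cv2.connectedComponentsWithStats((g<55).astype(np.uint8))
for i in range(1,n):
    if s[i,4]>60: print(s[i],ce[i]+[285,110])
cv2.imwrite("pics/w1c.png",cv2.resize(c,None,fx=6,fy=6,interpolation=cv2.INTER_CUBIC))
m=dict(np.load("w1.npz")); print(m["mtx"][0,0])
M={n:vision.camera_model(n) for n in("top","scene")}; M["wrist"]=m
for nm,X in [("cap",[0,0,.209]),("dialglass",[-.128,0,.053])]: print(nm,proj(m,W(Q,X)))
def f(q):
    k=W(q,[-.128,0,q[3]]);h=W(q,[0,0,.209])
    return np.concatenate([proj(M["top"],k)-(317,251.7),proj(M["scene"],k)-(272.1,275.7),(proj(m,k)-(331,156.5)),
      proj(M["top"],h)-(324.7,205.5),proj(M["scene"],h)-(305.1,204.1),proj(m,h)-(446,46)])
r=least_squares(f,[*Q,.076]); print(np.round(r.x,4),np.round(r.fun,1)); print(np.round(W(r.x,[-.128,0,r.x[3]]),4))
```

```text
[ 37  38  18  19 197] [330.06091371 156.99492386]
296.55128471090165
cap [446.76946457  53.05038593]
dialglass [331.84902906 159.19647119]
[ 0.5686 -0.2629 -0.1746  0.0698] [-0.9 -1.3 -0.4  0.3  0.2  0.7 -1.  -1.5 -0.2 -1.8  0.2  0.7]
[ 0.4425 -0.2407  0.0698]
```

View pics/w1c.png

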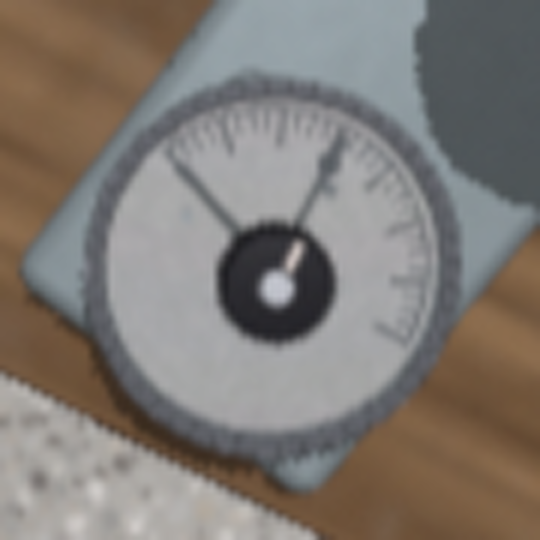

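The crop shows the peak hand (with spot and white line) about 1.2 rad clockwise of the load hand at zero. The knob is at about (331,157). I'll go lower and measure again.

Run:
```python
from h import *
plan([(.442,-.242,.16)],[0])
```

```text
leg 0 4 [[0.1, 0.11, 0.87, 0, 0, 0.0], [0.1, 0.11, 0.87, 0, 0, 0.0], [0.1, 0.11, 0.87, 0, 0, 0.0], [0.1, 0.11, 0.87, 0, 0, 0.0]]
```

>>> move_arm([
  [0.1,0.11,0.87,0,0,0],
  [0.1,0.11,0.87,0,0,0],
  [0.1,0.11,0.87,0,0,0],
  [0.1,0.11,0.87,0,0,0],
  [0,0,0,0,0,0],
])

```text
time: 5.52
tcp_pos: [0.4435, -0.2398, 0.1605]
eef_rot: [-3.046, -0.763, 0.002]
contact_force: [0.3, 0.1, 0.8]
grip_width: 0.0511
gripper_force: 0.0
```

Run:
```python
from h import *
import cv2
st()
m=vision.camera_model("wrist"); im=vision.capture("wrist")[:,:,::-1].copy(); cv2.imwrite("pics/w2.png",im)
np.savez("w2.npz",**m)
k=proj(m,np.array([.4425,-.2407,.0698]));print("pred",k, proj(m,np.array([.439,-.2445,.076])))
x,y=np.round(k).astype(int); x0,y0=x-60,max(0,y-60)
g=cv2.cvtColor(im[y0:y+60,x0:x+60],cv2.COLOR_BGR2GRAY)
n,l,s,ce=cv2.connectedComponentsWithStats((g<60).astype(np.uint8))
for i in range(1,n):
    if s[i,4]>100: print(s[i][:4]+[x0,y0,0,0],s[i,4],ce[i]+[x0,y0])
```

```text
t 5.53 q [-0.12  0.5   0.72  2.17 -0.54  0.66 -0.1 ] p [ 0.4435 -0.2398  0.1605] R [[0.882, 0.471, -0.001], [0.471, -0.882, 0.001], [-0.001, -0.002, -1.0]] F [0.3 0.1 0.8] M [ 0.04  0.05 -0.03] w 0.0511 g 0.0
pred [318.00473371 201.19669441] [320.03334522 208.74564694]
[304 185  28  31] 567 [316.98941799 200.07583774]
[321 229  38  31] 367 [344.         244.22070845]
[258 236   8  25] 181 [261.57458564 249.05524862]
[367 236  11  25] 234 [371.68376068 249.46581197]
```

View pics/w2.png

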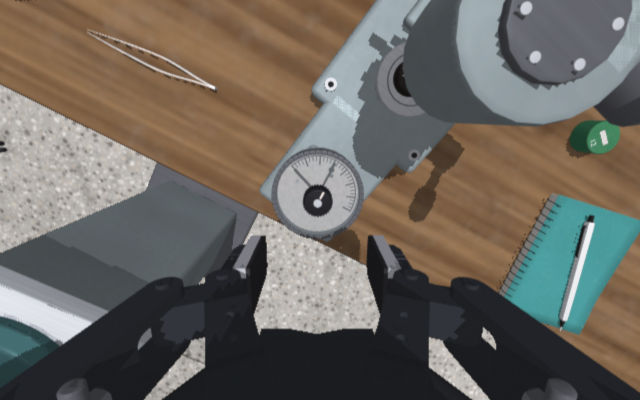

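The knob matches the prediction at (317,201), midway between the fingers (263 and 372). I'll go down, grip and turn.

>>> move_arm([
  [-0.03,0,0.8,0,0,0],
  [0,0,0.8,0,0,0],
  [0,0,0.6,0,0,0],
  [0,0,0.17,0,0,0],
  [0,0,0,0,0,0],
])

```text
time: 6.2
tcp_pos: [0.4434, -0.2417, 0.0672]
eef_rot: [3.046, 0.762, 0.003]
contact_force: [-0.4, 0.4, 0.0]
grip_width: 0.0514
gripper_force: 0.0
```

>>> move_arm([
  [0,0,0,0,0,0],
  [0,0,0,0,0,0],
  [0,0,0,0,0,0],
  [0,0,0,0,0,0],
], jaw=-1, squeeze=25)

```text
time: 6.7
tcp_pos: [0.4424, -0.2412, 0.066]
eef_rot: [3.048, 0.762, 0.0]
contact_force: [0.6, -0.2, -0.2]
grip_width: -0.0002
gripper_force: 0.0
```

```bash
python3 -c "
from h import *
st()"
```

```text
t 6.7 q [ 0.04  0.63  0.52  2.22 -0.73  0.45  0.06] p [ 0.4424 -0.2412  0.066 ] R [[0.882, 0.471, 0.0], [0.471, -0.882, -0.0], [0.0, 0.0, -1.0]] F [ 0.6 -0.2 -0.2] M [ 0.03  0.03 -0.03] w -0.0002 g 0.0
```

The fingers shut on nothing, so I'll take a look.

Run:
```python
from h import *
import cv2
m=vision.camera_model("wrist"); im=vision.capture("wrist")[:,:,::-1].copy(); cv2.imwrite("pics/w3.png",im)
np.savez("w3.npz",**m)
for z in(.03,.05,.07): print(proj(m,np.array([.4425,-.2407,z])))
# consistency of the wrist model: camera position in the tool frame
for n in ("w1","w2","w3"):
    d=np.load(n+".npz"); print(np.round(-d["R"].T@d["t"],4))
```

```text
[317.02818136 220.78362816]
[317.0637974  231.68351713]
[317.10781934 245.15593491]
[ 0.4799 -0.2012  0.4529]
[ 0.5037 -0.2073  0.3156]
[ 0.5024 -0.2086  0.2211]
```

View pics/w3.png

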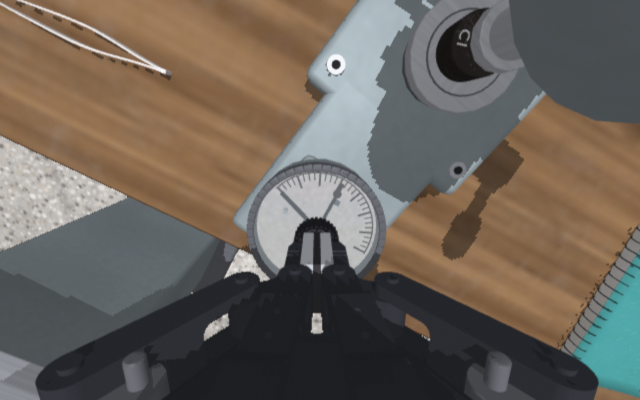

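The shut fingers hide the front of the knob, and the knob's rear rim shows at about (317,220). The dial spans columns 248–386, with its top at row 160. I'll compute where the tips project and fit the dial circle.

```bash
python3 - <<'E'
from h import *
m=dict(np.load("w3.npz")); p=np.array([.4424,-.2412,.066]); X=np.array([.882,.471,0]); Y=np.array([.471,-.882,0])
for dz in(.0,-.011):
  for dx in(-.011,0,.011): print(dz,dx,proj(m,p+[0,0,dz]+dx*X))
# fit dial circle (r 42.5mm) from bezel extents in w3: left col 248, right 386, top row 160
def circ(c): 
    a=np.linspace(0,2*np.pi,400); return np.array([proj(m,np.array([c[0]+.0425*np.cos(t),c[1]+.0425*np.sin(t),c[2]])) for t in a])
def f(c):
    P=circ(c); return [P[:,0].min()-248,P[:,0].max()-386,P[:,1].min()-160]
r=least_squares(f,[.4425,-.2407,.05],diff_step=1e-3); print("dial",r.x,r.fun, "knob rel in tool x,y",(r.x-p)@X,(r.x-p)@Y)
# knob rear rim: row 218 at col 317, width 296..338
c=r.x
for z in (.05,.06,.07,.074): print(z,proj(m,np.r_[c[:2],z]+.012*X),proj(m,np.r_[c[:2],z]+.012*Y),proj(m,np.r_[c[:2],z]-.012*Y))
m2=dict(np.load("w2.npz")); 
for z in (.05,.06,.07,.074): print(z,"w2 knob centre",proj(m2,np.r_[c[:2],z]))
E
python3 - <<'E'
import cv2
im=cv2.imread("pics/w3.png")[150:290,237:397]
cv2.imwrite("pics/w3c.png",cv2.resize(im,None,fx=4,fy=4,interpolation=cv2.INTER_CUBIC))
E
```

```text
0.0 -0.011 [317.80796574 260.46019603]
0.0 0 [317.79629764 242.74272692]
0.0 0.011 [317.78422148 224.40564718]
-0.011 -0.011 [317.74244056 252.07651798]
-0.011 0 [317.7304089  235.27949232]
-0.011 0.011 [317.71798195 217.93062998]
dial [ 0.44396578 -0.23986658  0.04941724] [-4.29338343e-10 -5.09203346e-10  1.03321440e-09] knob rel in tool x,y 0.002009057869844796 -0.00043859070902070075
0.05 [316.96144062 210.51322598] [336.49321806 229.09339738] [297.48520461 229.14825521]
0.06 [316.97684072 215.80398865] [337.59944164 235.32636059] [296.41250196 235.38326355]
0.07 [316.99409883 221.73307612] [338.83657181 242.29691063] [295.21288144 242.35597299]
0.074 [317.00159949 224.30995831] [339.37340887 245.3216931 ] [294.69232844 245.38165054]
0.05 w2 knob centre [317.9083929  193.59777854]
0.06 w2 knob centre [317.93035196 196.38021109]
0.07 w2 knob centre [317.95397383 199.3733372 ]
0.074 w2 knob centre [317.96393112 200.63502492]
```

View pics/w3c.png

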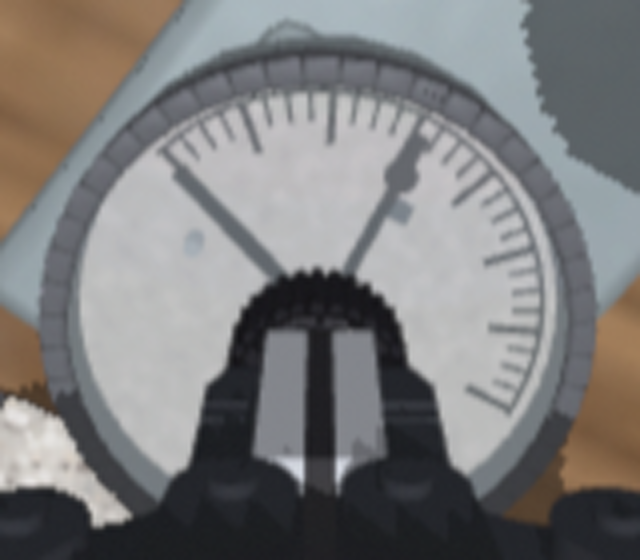

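The shut fingers look as if they are above the knob's top, with the knurled side visible beyond them. I'll probe downwards gently to find the contact.

>>> move_arm([
  [0,0,0.05,0,0,0],
  [0,0,0.05,0,0,0],
  [0,0,0,0,0,0],
])

```text
time: 7.12
tcp_pos: [0.4425, -0.2413, 0.0632]
eef_rot: [-3.047, -0.76, -0.003]
contact_force: [-2.4, 1.6, 17.3]
grip_width: -0.0
gripper_force: 8.5
```

Contact with the knob top comes at TCP z ≈ 0.064. I'll open the fingers and then go about 16 mm below that, watching the force.

>>> move_arm([
  [0,0,-0.35,0,0,0],
  [0,0,0,0,0,0],
  [0,0,0,0,0,0],
  [0,0,0,0,0,0],
], jaw=0.2)

```text
time: 7.62
tcp_pos: [0.4421, -0.241, 0.0754]
eef_rot: [-3.047, -0.762, 0.001]
contact_force: [0.1, -0.4, -0.1]
grip_width: 0.051
gripper_force: 0.0
```

>>> move_arm([
  [0,0,0.3,0,0,0],
  [0,0,0.2,0,0,0],
  [0,0,0.1,0,0,0],
  [0,0,0,0,0,0],
])

```text
time: 8.12
tcp_pos: [0.4419, -0.2412, 0.0513]
eef_rot: [-3.047, -0.761, 0.001]
contact_force: [1.2, -0.3, 0.2]
grip_width: 0.0517
gripper_force: 0.0
```

>>> move_arm([
  [0,0,0.05,0,0,0],
  [0,0,0,0,0,0],
  [0,0,0,0,0,0],
  [0,0,0,0,0,0],
], jaw=-1, squeeze=25)

```text
time: 8.62
tcp_pos: [0.4423, -0.2411, 0.0499]
eef_rot: [-3.048, -0.762, -0.0]
contact_force: [-0.3, 1.7, 0.9]
grip_width: 0.0226
gripper_force: 24.6
```

The knob is gripped, so now I'll turn it anticlockwise (tool −z).

>>> move_arm([
  [0,0,0,0,0,-0.8],
  [0,0,0,0,0,-0.8],
  [0,0,0,0,0,-0.8],
  [0,0,0,0,0,-0.8],
  [0,0,0,0,0,-0.8],
  [0,0,0,0,0,-0.8],
  [0,0,0,0,0,-0.8],
  [0,0,0,0,0,0],
])

```text
time: 9.62
tcp_pos: [0.4413, -0.2403, 0.0499]
eef_rot: [-2.471, -1.935, -0.0]
contact_force: [-1.5, 2.6, 4.1]
grip_width: 0.0224
gripper_force: 24.8
```

```bash
python3 -c "
from h import *
st()"
```

```text
t 9.62 q [ 0.21  0.62  0.27  2.22 -0.46  0.36  0.63] p [ 0.4413 -0.2403  0.0499] R [[0.24, 0.971, -0.001], [0.971, -0.24, 0.002], [0.002, -0.002, -1.0]] F [-1.5  2.6  4.1] M [0.5  0.39 0.01] w 0.0224 g 24.8
```

>>> move_arm([
  [0,0,0,0,0,-0.6],
  [0,0,0,0,0,-0.6],
  [0,0,0,0,0,-0.6],
  [0,0,0,0,0,-0.6],
  [0,0,0,0,0,0],
])

```text
time: 10.25
tcp_pos: [0.4407, -0.2403, 0.0499]
eef_rot: [-2.085, -2.345, 0.0]
contact_force: [-2.2, 3.2, 6.6]
grip_width: 0.023
gripper_force: 24.9
```

```bash
python3 -c "
from h import *
st()"
```

```text
t 10.25 q [ 0.27  0.61  0.18  2.22 -0.32  0.34  0.85] p [ 0.4407 -0.2403  0.0499] R [[-0.117, 0.993, -0.003], [0.993, 0.117, 0.002], [0.002, -0.002, -1.0]] F [-2.2  3.2  6.6] M [0.5  0.63 0.02] w 0.023 g 24.9
```

>>> move_arm([
  [0,0,0,0,0,-0.5],
  [0,0,0,0,0,-0.5],
  [0,0,0,0,0,-0.5],
  [0,0,0,0,0,0],
])

```text
time: 10.75
tcp_pos: [0.4407, -0.2411, 0.0497]
eef_rot: [-1.811, -2.564, 0.001]
contact_force: [-3.4, 0.7, 3.8]
grip_width: 0.0228
gripper_force: 25.1
```

```bash
python3 -c "
from h import *
import cv2
st()
cv2.imwrite('pics/w4.png',vision.capture('wrist')[:,:,::-1][140:300,217:417])"
```

```text
t 10.75 q [ 0.31  0.6   0.13  2.22 -0.23  0.33  0.98] p [ 0.4407 -0.2411  0.0497] R [[-0.335, 0.942, -0.003], [0.942, 0.335, 0.001], [0.002, -0.002, -1.0]] F [-3.4  0.7  3.8] M [0.1  0.83 0.01] w 0.0228 g 25.1
```

>>> move_arm([
  [0,0,0,0,0,-0.5],
  [0,0,0,0,0,-0.5],
  [0,0,0,0,0,0],
])

```text
time: 11.18
tcp_pos: [0.4408, -0.2412, 0.0496]
eef_rot: [-1.613, -2.693, 0.001]
contact_force: [-4.7, 1.2, 3.1]
grip_width: 0.0229
gripper_force: 25.2
```

```bash
python3 -c "
from h import *
st()"
```

```text
t 11.18 q [ 0.34  0.6   0.1   2.22 -0.17  0.33  1.07] p [ 0.4408 -0.2412  0.0496] R [[-0.472, 0.882, -0.003], [0.882, 0.472, 0.001], [0.002, -0.002, -1.0]] F [-4.7  1.2  3.1] M [ 0.06  1.04 -0.01] w 0.0229 g 25.2
```

>>> move_arm([
  [0,0,0,0,0,0],
  [0,0,0,0,0,0],
  [0,0,-0.8,0,0,0],
  [0,0,-1,0,0,0],
  [0,0,-1,0,0,0],
  [0,0,0,0,0,0],
], jaw=0.2)

```text
time: 11.92
tcp_pos: [0.4459, -0.2425, 0.165]
eef_rot: [1.606, 2.689, 0.002]
contact_force: [-0.0, 0.0, -0.1]
grip_width: 0.0515
gripper_force: 0.0
```

Run:
```python
from h import *
import cv2
st()
m=vision.camera_model("wrist"); im=vision.capture("wrist")[:,:,::-1].copy(); cv2.imwrite("pics/w5.png",im)
np.savez("w5.npz",**m)
# rectify the dial plane, tester frame: up = +x of tester, left = +y
c=np.array([.4435,-.2403]); a=-.172; ux=np.array([np.cos(a),np.sin(a)]); uy=np.array([-np.sin(a),np.cos(a)])
def rect(im,m):
    S=6000; src=[];dst=[]
    for i in(-1,1):
        for j in(-1,1):
            w=c+.05*i*ux+.05*j*uy; src.append(proj(m,np.r_[w,.05])); dst.append([300-.05*j*S,300-.05*i*S])
    return cv2.warpPerspective(im,cv2.getPerspectiveTransform(np.float32(src),np.float32(dst)),(600,600),flags=cv2.INTER_CUBIC)
A=rect(cv2.imread("pics/w3.png"),dict(np.load("w3.npz"))); B=rect(im,m)
cv2.imwrite("pics/rect5.png",cv2.resize(np.hstack([A,B]),(800,400)))
```

```text
t 11.93 q [ 0.27  0.4   0.17  2.15 -0.12  0.59  1.03] p [ 0.4459 -0.2425  0.165 ] R [[-0.474, 0.88, 0.009], [0.88, 0.474, -0.004], [-0.007, 0.006, -1.0]] F [-0.   0.  -0.1] M [-0.02 -0.01 -0.03] w 0.0515 g 0.0
```

View pics/rect5.png

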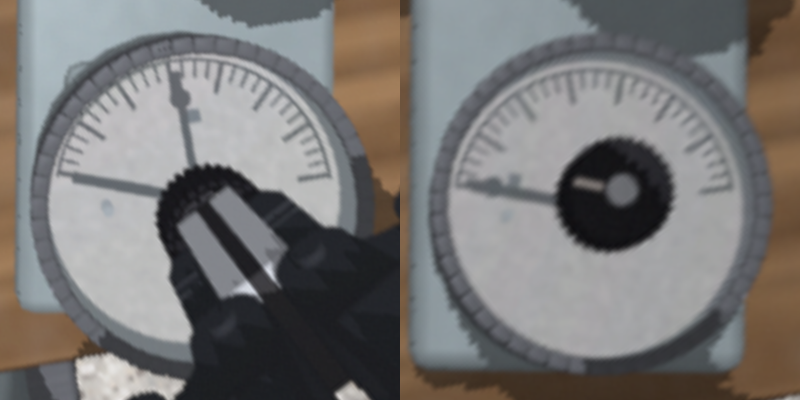

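The rectified views (before on the left, after on the right) show the peak hand and white line lying on the load hand at the zero mark. The turn was 1.57 rad, past the stop with a slip, so the reset is done. Next I'll go above the head, shut the fingers, and probe the head top (0.205 m) to settle the true fingertip offset.

```bash
sed -i 's/^Q=.*/Q=np.array([.5675,-.263,-.172])/' h.py
python3 - <<'E'
from h import *
plan([(.42,-.22,.36),W(Q,[.028,.02,.36])],[-1.118,-1.118])
E
```

```text
leg 0 8 [[0.09, -0.03, -0.62, 0, 0, 0.93], [0.09, -0.05, -0.62, 0, 0, 0.93], [0.08, -0.06, -0.62, 0, 0, 0.93], [0.07, -0.07, -0.62, 0, 0, 0.93], [0.06, -0.08, -0.62, 0, 0, 0.93], [0.05, -0.09, -0.62, 0, 0, 0.93], [0.04, -0.09, -0.62, 0, 0, 0.93], [0.02, -0.1, -0.62, 0, 0, 0.93]]
leg 1 8 [[0.25, 0.5, 0.0, 0, 0, 0.93], [0.32, 0.46, 0.0, 0, 0, 0.93], [0.38, 0.41, -0.0, 0, 0, 0.93], [0.44, 0.36, -0.0, 0, 0, 0.93], [0.48, 0.29, -0.0, 0, 0, 0.93], [0.52, 0.22, -0.0, 0, 0, 0.93], [0.55, 0.15, -0.0, 0, 0, 0.93], [0.56, 0.07, -0.0, 0, 0, 0.93]]
```

>>> move_arm([
  [0.09,-0.03,-0.62,0,0,0.93],
  [0.09,-0.05,-0.62,0,0,0.93],
  [0.08,-0.06,-0.62,0,0,0.93],
  [0.07,-0.07,-0.62,0,0,0.93],
  [0.06,-0.08,-0.62,0,0,0.93],
  [0.05,-0.09,-0.62,0,0,0.93],
  [0.04,-0.09,-0.62,0,0,0.93],
  [0.02,-0.1,-0.62,0,0,0.93],
], jaw=-1)

```text
time: 12.98
tcp_pos: [0.4182, -0.2196, 0.3596]
eef_rot: [-2.797, -1.429, 0.002]
contact_force: [-0.1, -0.1, -0.3]
grip_width: 0.0
gripper_force: 0.0
```

>>> move_arm([
  [0.25,0.5,0,0,0,0.93],
  [0.32,0.46,0,0,0,0.93],
  [0.38,0.41,0,0,0,0.93],
  [0.44,0.36,0,0,0,0.93],
  [0.48,0.29,0,0,0,0.93],
  [0.52,0.22,0,0,0,0.93],
  [0.55,0.15,0,0,0,0.93],
  [0.56,0.07,0,0,0,0.93],
])

```text
time: 13.98
tcp_pos: [0.5972, -0.2473, 0.3582]
eef_rot: [-3.13, 0.269, 0.004]
contact_force: [-0.1, -0.2, 0.4]
grip_width: 0.0003
gripper_force: 0.0
```

Run:
```python
from h import *
import cv2
st()
m=vision.camera_model("wrist"); im=vision.capture("wrist")[:,:,::-1].copy(); cv2.imwrite("pics/w6.png",im); np.savez("w6.npz",**m)
for nm,X in [("tabin",[.067,.034,.237]),("tabout",[.067,.074,.237]),("cap",[0,0,.209]),("griptop",[.0069,-.063,.325])]: print(nm,proj(m,W(Q,X)).round(1))
plan([W(Q,[.028,.02,.23])],[0])
cv2.imwrite("pics/w6v.png",im)
```

```text
t 13.97 q [-0.13  0.43  0.65  1.66 -0.28  1.15 -1.15] p [ 0.5972 -0.2473  0.3582] R [[0.985, -0.171, -0.002], [-0.171, -0.985, 0.0], [-0.002, 0.0, -1.0]] F [-0.1 -0.2  0.4] M [ 0.   -0.01 -0.04] w 0.0003 g 0.0
tabin [304.  147.5]
tabout [260.7 147.5]
cap [337.5 207.8]
griptop [440.4 248.2]
leg 0 4 [[-0.01, 0.01, 0.8, 0, 0, 0.0], [-0.01, 0.01, 0.8, 0, 0, 0.0], [-0.01, 0.01, 0.8, 0, 0, 0.0], [-0.01, 0.01, 0.8, 0, 0, 0.0]]
```

View pics/w6v.png

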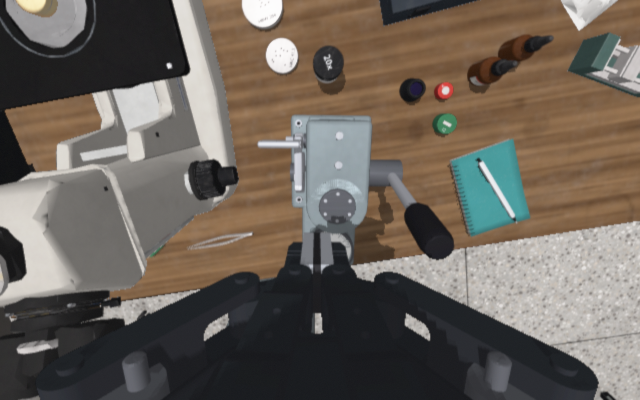

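The tab's top edge runs (258,144)–(302,143), the cap is at (338,206) and the grip top at (436,240), all within a few mm of prediction. Next is the probe down onto the head top.

>>> move_arm([
  [0,0,0.8,0,0,0],
  [0,0,0.8,0,0,0],
  [0,0,0.8,0,0,0],
  [0,0,0.8,0,0,0],
  [0,0,0,0,0,0],
])

```text
time: 14.65
tcp_pos: [0.5941, -0.2461, 0.2284]
eef_rot: [-3.129, 0.261, 0.012]
contact_force: [0.3, -0.5, -0.1]
grip_width: -0.0003
gripper_force: 0.0
```

>>> move_arm([
  [0,0,0.1,0,0,0],
  [0,0,0.1,0,0,0],
  [0,0,0.05,0,0,0],
  [0,0,0,0,0,0],
])

```text
time: 15.15
tcp_pos: [0.5965, -0.2478, 0.2226]
eef_rot: [3.131, -0.262, 0.001]
contact_force: [0.2, -0.6, -0.6]
grip_width: -0.0001
gripper_force: 0.0
```

>>> move_arm([
  [0,0,0.07,0,0,0],
  [0,0,0.07,0,0,0],
  [0,0,0,0,0,0],
])

```text
time: 15.52
tcp_pos: [0.5962, -0.2476, 0.2163]
eef_rot: [-3.13, 0.262, 0.001]
contact_force: [-0.8, 0.7, -0.1]
grip_width: 0.0001
gripper_force: 0.0
```

>>> move_arm([
  [0,0,0.07,0,0,0],
  [0,0,0.07,0,0,0],
  [0,0,0,0,0,0],
])

```text
time: 15.9
tcp_pos: [0.5962, -0.2477, 0.2107]
eef_rot: [-3.13, 0.262, 0.001]
contact_force: [-0.2, -0.9, -0.6]
grip_width: 0.0001
gripper_force: 0.0
```

>>> move_arm([
  [0,0,0.08,0,0,0],
  [0,0,0.08,0,0,0],
  [0,0,0.08,0,0,0],
  [0,0,0,0,0,0],
])

```text
time: 16.4
tcp_pos: [0.5961, -0.2476, 0.201]
eef_rot: [-3.13, 0.262, 0.001]
contact_force: [-0.0, -0.7, -0.0]
grip_width: 0.0003
gripper_force: 0.0
```

>>> move_arm([
  [0,0,0.05,0,0,0],
  [0,0,0.05,0,0,0],
  [0,0,0,0,0,0],
])

```text
time: 16.77
tcp_pos: [0.5963, -0.2477, 0.1973]
eef_rot: [-3.131, 0.262, 0.0]
contact_force: [-0.3, 0.3, 1.1]
grip_width: 0.0001
gripper_force: 0.0
```

Contact is at TCP z ≈ 0.197, so with the fingers shut the tips are about 8 mm behind the reported TCP, consistent with the knob. The remaining heights will use this offset. Now I'll plan the catch.

Run:
```python
from h import *
p=readout.get_obs()["tcp_pos"]
plan([p+[0,0,.035],W(Q,[.038,.060,.2323]),W(Q,[.038,.060,.211]),W(Q,[.092,.060,.211])],[0,0,0,0])
```

```text
leg 0 1 [[-0.0, -0.0, -0.87, 0, 0, 0.0]]
leg 1 1 [[0.31, -1.0, -0.0, 0, 0, 0.0]]
leg 2 1 [[0.0, 0.0, 0.53, 0, 0, 0.0]]
leg 3 2 [[0.67, 0.0, -0.0, 0, 0, 0.0], [0.67, 0.0, -0.0, 0, 0, 0.0]]
```

>>> move_arm([
  [0,0,-0.87,0,0,0],
  [0.15,-0.5,0,0,0,0],
  [0.16,-0.5,0,0,0,0],
  [0,0,0,0,0,0],
  [0,0,0.27,0,0,0],
  [0,0,0.26,0,0,0],
  [0,0,0,0,0,0],
])

```text
time: 17.65
tcp_pos: [0.6137, -0.2107, 0.2093]
eef_rot: [-3.13, 0.264, 0.005]
contact_force: [0.4, -0.5, -0.4]
grip_width: 0.0001
gripper_force: 0.0
```

>>> move_arm([
  [0.25,0,0,0,0,0],
  [0.2,0,0,0,0,0],
  [0.1,0,0,0,0,0],
  [0.1,0,0,0,0,0],
  [0,0,0,0,0,0],
])

```text
time: 18.27
tcp_pos: [0.6411, -0.215, 0.211]
eef_rot: [3.13, -0.263, 0.001]
contact_force: [-1.5, -1.0, 0.6]
grip_width: -0.0002
gripper_force: 0.3
```

```bash
cat >> h.py <<'E'
def tf():
    p=readout.get_obs()["tcp_pos"]; d=p[:2]-Q[:2]; c,s=np.cos(Q[2]),np.sin(Q[2]); print("tester xy",np.round([c*d[0]+s*d[1],-s*d[0]+c*d[1],p[2]],4))
E
python3 -c "
from h import *
st();tf()"
```

```text
t 18.27 q [-0.12  0.6   0.57  1.75 -0.39  0.91 -1.12] p [ 0.6411 -0.215   0.211 ] R [[0.986, -0.167, 0.0], [-0.167, -0.986, -0.0], [0.0, 0.0, -1.0]] F [-1.5 -1.   0.6] M [-0.06  0.17  0.02] w -0.0002 g 0.3
tester xy [0.0643 0.0599 0.211 ]
```

Contact at about 1.5 N, so the tab is moving.

>>> move_arm([
  [0.2,0,0,0,0,0],
  [0.2,0,0,0,0,0],
  [0.1,0,0,0,0,0],
  [0,0,0,0,0,0],
])

```text
time: 18.77
tcp_pos: [0.662, -0.218, 0.2112]
eef_rot: [3.13, -0.261, 0.003]
contact_force: [-0.4, 1.4, -0.2]
grip_width: -0.0002
gripper_force: 0.0
```

>>> move_arm([
  [0.1,0,0,0,0,0],
  [0.05,0,0,0,0,0],
  [0,0,0,0,0,0],
])

```text
time: 19.15
tcp_pos: [0.6668, -0.2191, 0.2111]
eef_rot: [3.131, -0.262, 0.001]
contact_force: [-0.9, 0.0, -0.8]
grip_width: -0.0002
gripper_force: 0.2
```

>>> move_arm([
  [0.08,0,0,0,0,0],
  [0.05,0,0,0,0,0],
  [0,0,0,0,0,0],
])

```text
time: 19.52
tcp_pos: [0.6687, -0.2196, 0.2109]
eef_rot: [-3.129, 0.263, 0.01]
contact_force: [-7.0, 2.3, 3.6]
grip_width: -0.0
gripper_force: 4.0
```

>>> move_arm([
  [0.05,0,0,0,0,0],
  [0.03,0,0,0,0,0],
  [0,0,0,0,0,0],
])

```text
time: 19.9
tcp_pos: [0.669, -0.2196, 0.2107]
eef_rot: [-3.127, 0.264, 0.019]
contact_force: [-11.6, 2.9, 7.5]
grip_width: -0.0002
gripper_force: 7.0
```

```bash
python3 -c "
from h import *
st();tf()"
```

```text
t 19.9 q [-0.1   0.64  0.56  1.67 -0.4   0.96 -1.13] p [ 0.669  -0.2196  0.2107] R [[0.986, -0.168, -0.012], [-0.167, -0.986, 0.005], [-0.013, -0.003, -1.0]] F [-11.6   2.9   7.5] M [0.72 2.58 0.02] w -0.0002 g 7.0
tester xy [0.0925 0.0601 0.2107]
```

The catch is at a hard stop: x = 0.0925, with 12 N along the tab's tilted normal. I'll back off, go up and over to the grip, and open the jaws.

Run:
```python
from h import *
o=readout.get_obs()["tcp_pos"]
p1=W(Q,[.078,.060,.2107]); p2=p1+[0,0,.15]
plan([p1,p2,W(Q,[.014,-.061,.3607])],[0,0,0])
```

```text
leg 0 1 [[-0.36, 0.0, 0.0, 0, 0, 0.0]]
leg 1 4 [[-0.01, -0.0, -0.94, 0, 0, 0.0], [-0.01, -0.0, -0.94, 0, 0, 0.0], [-0.01, -0.0, -0.94, 0, 0, 0.0], [-0.01, -0.0, -0.94, 0, 0, 0.0]]
leg 2 4 [[-0.4, 0.75, 0.0, 0, 0, 0.0], [-0.4, 0.75, 0.0, 0, 0, 0.0], [-0.4, 0.75, 0.0, 0, 0, 0.0], [-0.4, 0.75, 0.0, 0, 0, 0.0]]
```

>>> move_arm([
  [-0.45,0,0,0,0,0],
  [0,0,-0.94,0,0,0],
  [0,0,-0.94,0,0,0],
  [0,0,-0.94,0,0,0],
  [0,0,-0.94,0,0,0],
])

```text
time: 20.52
tcp_pos: [0.6579, -0.2175, 0.363]
eef_rot: [3.13, -0.262, 0.004]
contact_force: [0.3, -0.1, 0.4]
grip_width: 0.0002
gripper_force: 0.0
```

>>> move_arm([
  [-0.4,0.75,0,0,0,0],
  [-0.4,0.75,0,0,0,0],
  [-0.4,0.75,0,0,0,0],
  [-0.4,0.75,0,0,0,0],
  [0,0,0,0,0,0],
], jaw=1)

```text
time: 21.15
tcp_pos: [0.5718, -0.3292, 0.3625]
eef_rot: [3.127, -0.273, 0.003]
contact_force: [0.5, 0.6, -0.3]
grip_width: 0.0851
gripper_force: 0.0
```

Run:
```python
from h import *
import cv2
st(); tf()
m=vision.camera_model("wrist"); im=vision.capture("wrist")[:,:,::-1].copy(); cv2.imwrite("pics/w7.png",im); np.savez("w7.npz",**m)
for nm,X in [("tab0 in/out",[.069,.034,.237]),("",[.069,.074,.237]),("tab.8 in",[.104,.034,.222]),("out",[.104,.074,.222]),("cap",[0,0,.209]),("griptop",[.0069,-.063,.325])]: print(nm,proj(m,W(Q,X)).round(1))
# tab: bright horizontal strip, left of the head
x,y=proj(m,W(Q,[.069,.054,.237])).astype(int)
g=cv2.cvtColor(im,cv2.COLOR_BGR2GRAY)[max(0,y-60):y+30,max(0,x-50):x+50]
n,l,s,ce=cv2.connectedComponentsWithStats((g>150).astype(np.uint8))
for i in range(1,n):
    if s[i,4]>40: print("bright",s[i]+[max(0,x-50),max(0,y-60),0,0,0])
# grip: dark blob
x,y=proj(m,W(Q,[.0069,-.063,.325])).astype(int); print(x,y)
g=cv2.cvtColor(im,cv2.COLOR_BGR2GRAY)[y-60:y+60,x-60:x+60]; 
n,l,s,ce=cv2.connectedComponentsWithStats((g<50).astype(np.uint8))
for i in range(1,n):
    if s[i,4]>100: print("dark",s[i]+[x-60,y-60,0,0,0],ce[i]+[x-60,y-60])
```

```text
t 21.15 q [ 0.01  0.44  0.66  1.63 -0.29  1.17 -1.01] p [ 0.5718 -0.3292  0.3625] R [[0.985, -0.173, 0.001], [-0.173, -0.985, -0.003], [0.002, 0.003, -1.0]] F [ 0.5  0.6 -0.3] M [-0.05 -0.    0.02] w 0.0851 g 0.0
tester xy [ 0.0156 -0.0645  0.3625]
tab0 in/out [211.8 133.6]
 [168.6 133.8]
tab.8 in [213.7  94.9]
out [171.3  95.1]
cap [258.2 197.6]
griptop [317.  231.1]
bright [ 140   73   34   86 1865]
bright [168  94  41   6 205]
bright [203 100   9  11  58]
bright [225 113  15  50 637]
bright [201 119  16  38 288]
bright [217 145   7  18  96]
316 231
dark [ 301  190   33   53 1397] [316.36578382 216.47602004]
dark [271 242  14  16 139] [278.14388489 248.56115108]
```

The tab is now at (168–209, 95), exactly where full flip-back predicts. The grip is centred between the fingers (column 317). Now I'll descend and grasp.

>>> move_arm([
  [-0.03,0,0.8,0,0,0],
  [0,0,0.8,0,0,0],
  [0,0,0.75,0,0,0],
  [0,0,0,0,0,0],
])

```text
time: 21.7
tcp_pos: [0.5732, -0.3219, 0.2648]
eef_rot: [-3.128, 0.258, 0.006]
contact_force: [0.0, 0.6, 0.5]
grip_width: 0.0853
gripper_force: 0.0
```

>>> move_arm([
  [0,0,0,0,0,0],
  [0,0,0,0,0,0],
  [0,0,0,0,0,0],
  [0,0,0,0,0,0],
  [0,0,0,0,0,0],
], jaw=-1, squeeze=60)

```text
time: 22.32
tcp_pos: [0.5725, -0.3296, 0.2695]
eef_rot: [3.123, -0.265, 0.005]
contact_force: [-0.8, -5.1, 1.5]
grip_width: 0.0224
gripper_force: 58.7
```

Run:
```python
from h import *
st();tf()
p=np.array([.03-.13*np.sin(.146),.168+.13*np.cos(.146)])
for k in range(1,13):
    a=.146+.1*k; n=np.array([.03-.13*np.sin(a),.168+.13*np.cos(a)]); d=(n-p)/.04; print(round(d[0],2),round(-d[1],2)); p=n
```

```text
t 22.32 q [ 0.04  0.52  0.62  1.74 -0.35  0.99 -0.96] p [ 0.5725 -0.3296  0.2695] R [[0.986, -0.168, 0.003], [-0.168, -0.986, -0.007], [0.004, 0.007, -1.0]] F [-0.8 -5.1  1.5] M [-0.96  0.12  0.16] w 0.0224 g 58.7
tester xy [ 0.0163 -0.0647  0.2695]
-0.32 0.06
-0.31 0.09
-0.3 0.13
-0.29 0.15
-0.27 0.18
-0.25 0.21
-0.23 0.23
-0.2 0.25
-0.18 0.27
-0.15 0.29
-0.12 0.3
-0.09 0.31
```

The grip is held, so now I'll pull along the arc.

>>> move_arm([
  [-0.32,0,0.06,0,0,0],
  [-0.31,0,0.09,0,0,0],
  [-0.3,0,0.13,0,0,0],
  [-0.29,0,0.15,0,0,0],
  [0,0,0,0,0,0],
])

```text
time: 22.95
tcp_pos: [0.5255, -0.3211, 0.2544]
eef_rot: [3.125, -0.265, 0.012]
contact_force: [-3.2, -1.9, 12.2]
grip_width: 0.0222
gripper_force: 58.7
```

```bash
python3 -c "
from h import *
st();tf()"
```

```text
t 22.95 q [ 0.03  0.47  0.62  1.86 -0.34  0.91 -0.92] p [ 0.5255 -0.3211  0.2544] R [[0.986, -0.169, 0.007], [-0.169, -0.986, -0.006], [0.008, 0.005, -1.0]] F [-3.2 -1.9 12.2] M [-0.52  0.26  0.08] w 0.0222 g 58.7
tester xy [-0.0314 -0.0645  0.2544]
```

>>> move_arm([
  [-0.27,0,0.17,0,0,0],
  [-0.25,0,0.2,0,0,0],
  [-0.23,0,0.22,0,0,0],
  [-0.2,0,0.25,0,0,0],
  [0,0,0,0,0,0],
])

```text
time: 23.58
tcp_pos: [0.4856, -0.3139, 0.2188]
eef_rot: [3.127, -0.269, 0.003]
contact_force: [-5.3, -1.4, 9.7]
grip_width: 0.0224
gripper_force: 58.9
```

```bash
python3 -c "
from h import *
st();tf()"
```

```text
t 23.57 q [ 0.05  0.47  0.61  1.97 -0.36  0.81 -0.88] p [ 0.4856 -0.3139  0.2188] R [[0.985, -0.171, 0.002], [-0.171, -0.985, -0.004], [0.002, 0.003, -1.0]] F [-5.3 -1.4  9.7] M [-0.46  0.78 -0.21] w 0.0224 g 58.9
tester xy [-0.0719 -0.0641  0.2188]
```

>>> move_arm([
  [-0.18,0,0.27,0,0,0],
  [-0.15,0,0.29,0,0,0],
  [-0.12,0,0.3,0,0,0],
  [0,0,0,0,0,0],
])

```text
time: 24.08
tcp_pos: [0.4679, -0.3107, 0.184]
eef_rot: [3.127, -0.268, 0.002]
contact_force: [-5.9, -2.2, 9.9]
grip_width: 0.0223
gripper_force: 58.7
```

```bash
python3 -c "
from h import *
st();tf()"
```

```text
t 24.07 q [ 0.08  0.49  0.58  2.03 -0.39  0.73 -0.83] p [ 0.4679 -0.3107  0.184 ] R [[0.985, -0.17, 0.001], [-0.17, -0.985, -0.003], [0.001, 0.003, -1.0]] F [-5.9 -2.2  9.9] M [-0.41  0.82 -0.18] w 0.0223 g 58.7
tester xy [-0.09  -0.064  0.184]
```

>>> move_arm([
  [-0.09,0,0.31,0,0,0],
  [0,0,0,0,0,0],
  [0,0,0,0,0,0],
])

```text
time: 24.45
tcp_pos: [0.4645, -0.3101, 0.1719]
eef_rot: [3.127, -0.269, 0.002]
contact_force: [-5.5, -1.9, 10.2]
grip_width: 0.0224
gripper_force: 58.6
```

>>> move_arm([
  [-0.02,0,0.1,0,0,0],
  [0,0,0,0,0,0],
])

```text
time: 24.7
tcp_pos: [0.4635, -0.3099, 0.1679]
eef_rot: [3.127, -0.268, 0.001]
contact_force: [-7.9, -1.1, 11.0]
grip_width: 0.0224
gripper_force: 58.8
```

>>> move_arm([
  [0,0,0.06,0,0,0],
  [0,0,0,0,0,0],
])

```text
time: 24.95
tcp_pos: [0.463, -0.3098, 0.1655]
eef_rot: [3.128, -0.268, 0.0]
contact_force: [-7.1, -2.5, 11.7]
grip_width: 0.0224
gripper_force: 58.9
```

```bash
python3 -c "
from h import *
st();tf()"
```

```text
t 24.95 q [ 0.1   0.51  0.56  2.05 -0.42  0.69 -0.81] p [ 0.463  -0.3098  0.1655] R [[0.985, -0.17, -0.0], [-0.17, -0.985, -0.003], [0.0, 0.003, -1.0]] F [-7.1 -2.5 11.7] M [-0.3   1.03 -0.03] w 0.0224 g 58.9
tester xy [-0.0949 -0.064   0.1655]
```

>>> move_arm([
  [0,0,0.08,0,0,0],
  [0,0,0,0,0,0],
], squeeze=80)

```text
time: 25.2
tcp_pos: [0.4629, -0.3098, 0.1647]
eef_rot: [3.13, -0.268, 0.001]
contact_force: [-11.7, 2.7, 30.6]
grip_width: 0.0216
gripper_force: 80.1
```

>>> move_arm([
  [0,0,0.08,0,0,0],
  [0,0,0,0,0,0],
])

```text
time: 25.45
tcp_pos: [0.4631, -0.3098, 0.1644]
eef_rot: [-3.128, 0.269, -0.004]
contact_force: [-15.5, 7.0, 52.1]
grip_width: 0.0215
gripper_force: 82.4
```

The stop is reached: the force rises while the position holds. I'll ease the over-push slightly and check the dial.

>>> move_arm([
  [0,0,-0.08,0,0,0],
  [0,0,0,0,0,0],
  [0,0,0,0,0,0],
])

```text
time: 25.82
tcp_pos: [0.463, -0.3098, 0.1647]
eef_rot: [3.13, -0.268, 0.002]
contact_force: [-10.7, 2.9, 29.4]
grip_width: 0.022
gripper_force: 80.0
```

Run:
```python
from h import *
import cv2
st()
a=cv2.imread("pics/scene0.png").astype(int); b=vision.capture("scene")[:,:,::-1]; cv2.imwrite("pics/s8.png",b)
# bystanders unchanged? (diff away from the arm)
d=np.abs(a-b).max(2)>60
for nm,(x0,y0,x1,y1) in dict(loupe_samples=(370,245,405,290),notebook=(365,295,430,362),tweezers=(170,235,245,272),can=(330,210,352,245)).items(): print(nm,int(d[y0:y1,x0:x1].sum()))
```

```text
t 25.82 q [ 0.11  0.51  0.56  2.05 -0.42  0.69 -0.81] p [ 0.463  -0.3098  0.1647] R [[0.985, -0.17, 0.001], [-0.17, -0.985, -0.001], [0.001, 0.0, -1.0]] F [-10.7   2.9  29.4] M [ 0.49  1.85 -0.01] w 0.022 g 80.0
loupe_samples 0
notebook 0
tweezers 0
can 12
```

```bash
python3 -c "
from cell import arm
print(arm.hand_in())"
```

```text
the job is handed in; nothing more can be done
None
```

I reset the peak hand to zero, flipped the catch fully back, and pulled the lever to its stop, then handed in at about 26 s still gripping it with the load on. The result of the judging was not shown, and I did not check the dial's new peak reading by picture.

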